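# Lay the next slate on the rain run-off model roof

## Robot

A 7-joint arm with a two-finger parallel gripper is mounted at the origin on the work surface. World frame = base frame: x ahead of the robot, y to its left, z up, the work surface at z = 0. Lengths are in m, angles in rad, forces in N, time in s.
With the tool pointing down it reaches from about 0.4 to 0.85 m from the base axis. Payload 10.4 kg.
Tool frame: the origin (TCP) lies between the finger pads; the fingertips stand tcp_to_tips ahead of it and the grasp point (between the pads) lies 8 mm behind it (tcp_to_tips is the distance from the TCP to the fingertips, in m); z points along the fingers, y is the line along which they close (so a half turn about z gives the same grasp; the last joint's range is limited). The gripper opens to 85 mm and grips with 20 to 120 N. Pads are 22 mm wide; open, the fingers measure 114 mm over their backs; the gripper's body (76 mm by 85 mm) begins 54 mm behind the grasp point. The pads swing forward as they close: fully open they stand 13 mm farther back than shut.
Start: joints at [-1.296, 0.332, -0.065, 1.46, 0.022, 1.35, -0.088], TCP at [0.183, 0.598, 0.242] pointing down, gripper open.
Joint ranges: [-2.6, 2.6], [-0.5, 2.12], [-1.47, 1.34], [0.16, 2.42], [-1.27, 4.41], [0.06, 2.06], [-2.6, 2.6]. Speed limits (rad/s): [2.22, 2.22, 2.79, 2.79, 3.14, 3.14, 3.14].

## Interface

Orientations are given as a unit quaternion [x, y, z, w].
In Python, from workcell import * gives the robot as it stands.
- The arm moves only by the tool apply_moves, never from a script. Its argument "rows" is a list of rows, each an object of numbers: "x", "y", "z": the shift along the tool's x, y, z in mm; "ax", "ay", "az": the turn, a rotation vector about the tool's x, y, z in degrees; "gripper": the closure, from 0 (fully open) to 1 (shut). A call has 1 to 5 rows; each row shifts and turns the commanded pose from where the row before left it, along the tool's axes as they then stand; what a row does not reach is not made up. A row lasts 1/12 s, in which the tool goes at most 41.7 mm and 7.16 degrees, less where a joint would pass 70% of its speed; a pose out of reach is approached as far as the arm can. A call with a gripper value outside its range is refused whole. The fingers move at their own pace and stop on an object; "newtons" is the grip in N (left out, the last holds). Time passes only in rows, so rows that do not move let the fingers close. It gives the time, the measured TCP pose, the force, the opening and the grip force at its end, in the units of the state.
- get_obs(): the state, without advancing time (a new reading comes with each control period).
- camera(name): name is "scene" or "top" or "wrist"; returns a dict with "color" (480x640x3 uint8, red, green, blue), "fov_y" (degrees; the focal length in pixels is half the picture's height over the tangent of half this angle, whatever the lens; pixels are square), "cx", "cy" (the principal point, pixels), "k1" (the pictures are not rectified: a ray, as slopes to the right and down, at radius r is drawn at 1 + k1 r^2 times it, then the intrinsics apply), "rvec" (rotation vector, rad) and "tvec" (3), from world to camera coordinates, as OpenCV has them. Camera axes: x right, y down, z forward; pixel columns grow to the right and rows downward; lengths in m; the calibration is good to about 2 mm. A picture is of the moment at which its call begins. There is no depth.
- hand_in(): hands the job in; it is judged then, once.
The state is a dict: "clock": time; "joint_pos": joint angles; "joint_velocities": joint speeds; "tau": joint torques, N m; "position": TCP position; "ee_rot": TCP orientation; "ft_force": force on the tool from outside, world axes, zero at the start; "torque": the same for the moment, N m; "grip_width": opening from 0.0 (shut) to 1.0 (fully open); "grasp_force": force on a finger pad.
Only numpy, scipy, OpenCV 4.12 (cv2) and the standard library are available. Lean on these libraries where they do the work, as an engineer would, in place of code of your own. Each camera call takes 0.05 s, during which the arm holds its last target. There are 200 camera calls.

## Task

Lay the full-length blue-grey slate on the model roof as its second course: overlapping the two nailed slates, its length running up the slope, its lower end edge along the yellow line and centred over the joint between the two nailed slates. Let it lie flat on the roof and let go; leave the short slate and the terracotta tile where they are.

Things in the scene. Friction and masses are not known exactly. Their poses are not given: they have to be found in the camera images.
- slate_c (a point): Centre of the loose slate to lay: flat blue-grey plate, 120 mm long (x) by 56 mm wide (y) by 7 mm thick (z), 0.13 kg, flat on the black bench (z = 0), both ends alike, easily gripped across its width. Laid right, it lies flush on the nailed slates (0.222 rad), its head end on the deck, its centre 58 mm further uphill (x of line) and 17 mm higher than line; friction holds it there.
- line (a point): Middle of the yellow line, over the joint of the two nailed dark slates (together 116 mm wide) of the fixed model roof, on their faces, 69 mm above the bench. Level axes: x straight uphill (low eaves face the robot), y along the line. The slate faces rise at 0.222 rad and end 65 mm uphill; the plywood deck (150 x 245 mm, nothing stands on it) rises at 0.35 rad to 114 mm above the bench.
- half_c (a point): Bystander: centre of a loose short slate of the same blue-grey, 75 mm long by 56 mm wide by 7 mm thick, flat on the bench. Not to be moved.
- tile_c (a point): Bystander: centre of a loose orange-brown terracotta tile strip, 120 mm long by 56 mm wide by 7 mm thick, flat on the bench. Not to be moved.
Things that resemble listed ones, but are neither listed nor needed, are in the scene too. Leave any red look-alike of the part that bears slate_c alone.

How it is judged:
By the outcome, as a careful person would: the job done as asked, in the order asked, and still so for the second after the job is handed in, with the robot touching nothing.
It also fails if it takes over 32 s, if anything falls off the work surface, if the arm or the gripper's body presses on something with over 40 N, if the wrist force passes 120 N, or if a joint passes its speed limit or range.

## Working session

There is one attempt and no reset: what is moved stays moved. The work goes in short steps, Python scripts to look and compute and a tool call to move; the robot and the scene stay as the last step left them, time stands still between calls to the robot, and variables do not carry over. Pictures are saved under pics/ and viewed, at most 12 in all, crops included, and the job is handed in when it is done.

Besides the shell and the picture viewer there is one more tool, called after ">>>" in YAML: its name, and indented under it one key for each argument. apply_moves: Moves the arm, as the interface text tells. Its arguments: {"type":"object","properties":{"rows":{"type":"array","items":{"type":"object","properties":{"x":{"type":"number"},"y":{"type":"number"},"z":{"type":"number"},"ax":{"type":"number"},"ay":{"type":"number"},"az":{"type":"number"},"gripper":{"type":"number"}}}},"newtons":{"type":"number"}},"required":["rows"]}

```bash
ls; mkdir -p pics; python3 - <<'E'
from workcell import *
import cv2,numpy as np,pickle
o=get_obs();print(o)
import builtins
print([k for k in globals() if 'tip' in k.lower()], globals().get('tcp_to_tips'))
d={}
for n in("scene","top","wrist"):
    d[n]=camera(n);c=d[n];print(n,c['fov_y'],c['cx'],c['cy'],c['k1'],c['rvec'],c['tvec'])
pickle.dump(d,open('c0.pkl','wb'))
cv2.imwrite('pics/top0.png',d['top']['color'][:,:,::-1])
cv2.imwrite('pics/scene0.png',d['scene']['color'][:,:,::-1])
E
```

```text
pics
{'clock': 0.0, 'joint_pos': array([-1.29559438,  0.3328547 , -0.06470366,  1.46097016,  0.02160574,
        1.3499199 , -0.08848229]), 'joint_velocities': array([ 0.0014732 ,  0.0004013 ,  0.00040229,  0.001598  , -0.00022841,
       -0.00058458,  0.00158024]), 'tau': array([-4.10475222e-04, -6.25444365e+01,  4.86177730e-02, -3.91607666e+01,
        1.60815421e-02,  9.59867612e-03, -8.18061096e-06]), 'position': array([0.18328153, 0.59712563, 0.2415129 ]), 'ee_rot': array([ 1.48329549e-01,  9.88937720e-01, -7.24680442e-04, -7.10692070e-05]), 'ft_force': array([-0.34968927,  0.50748092,  0.59194889]), 'torque': array([-0.01145396, -0.02732098, -0.00577296]), 'grasp_force': 0.0, 'grip_width': 1.0053186465211612}
['tcp_to_tips'] 0.011
scene 44.21455986971157 318.8148399519333 238.4533192872061 0.023199512682936314 [ 2.15306617  0.84719699 -0.36289157] [-0.36145958 -0.22292709  1.52133671]
top 48.48902486591516 309.5893016276159 239.59261818051002 0.03927426854788496 [ 2.16546486 -2.15993321  0.16719506] [-0.09048373  0.51852221  1.10509249]
wrist 63.63598385692899 321.41674906837744 239.95706860437107 -0.07438050692122815 [-2.29737856 -1.69872368 -0.28444208] [-0.62286063 -0.04220518  0.38156915]
```

View pics/top0.png

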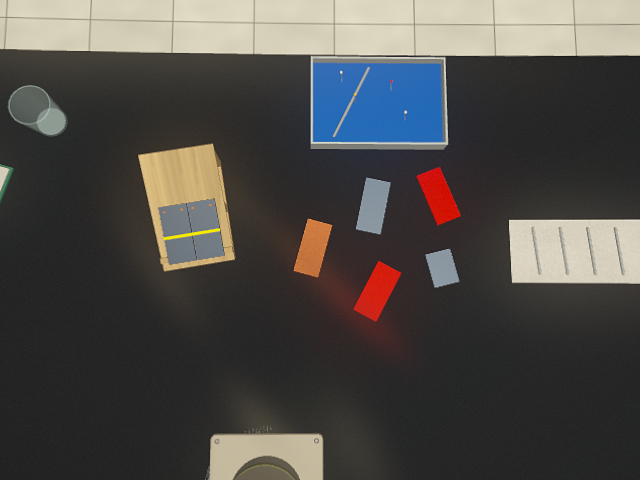

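View pics/scene0.png

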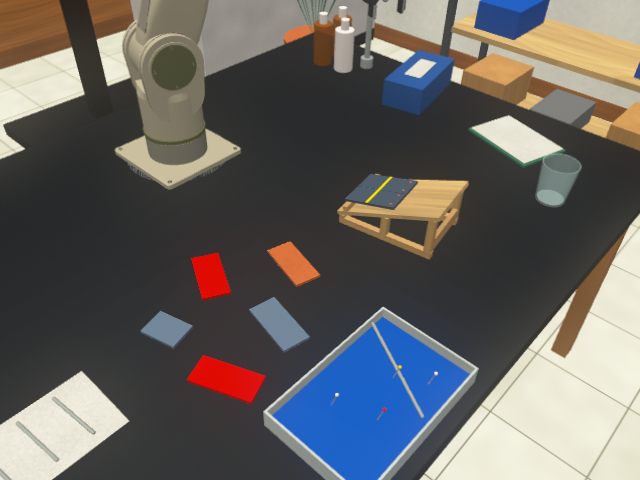

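The top view shows a blue-grey plate at (373,206), a shorter one at (442,268), a terracotta strip at (313,248), red look-alikes at (377,291) and (438,196), and the roof with its yellow line at (192,234). The plate at (373,206) fits slate_c: it is blue-grey and long. I'll measure it and confirm with a crop.

```bash
cat > h.py <<'E'
import numpy as np,cv2
from scipy.spatial.transform import Rotation as R
def KD(c):
    f=240/np.tan(np.radians(c['fov_y'])/2)
    return np.array([[f,0,c['cx']],[0,f,c['cy']],[0,0,1.]]),np.array([c['k1'],0,0,0,0.])
def rays(c,px):
    K,D=KD(c);u=cv2.undistortPoints(np.float64(px).reshape(-1,1,2),K,D).reshape(-1,2)
    M=cv2.Rodrigues(np.float64(c['rvec']))[0]
    return -M.T@np.ravel(c['tvec']),np.c_[u,np.ones(len(u))]@M
def onz(c,px,z):
    o,d=rays(c,px);return o+d*((z-o[2])/d[:,2])[:,None]
def proj(c,P):
    K,D=KD(c);return cv2.projectPoints(np.float64(P).reshape(-1,1,3),np.float64(c['rvec']),np.float64(c['tvec']),K,D)[0].reshape(-1,2)
def tri(c1,p1,c2,p2):
    A=np.zeros((3,3));b=np.zeros(3)
    for c,p in((c1,p1),(c2,p2)):
        o,d=rays(c,[p]);d=d[0]/np.linalg.norm(d[0]);N=np.eye(3)-np.outer(d,d);A+=N;b+=N@o
    return np.linalg.solve(A,b)
def blobs(c,lo,hi,amin=150):
    m=cv2.inRange(cv2.cvtColor(c['color'],cv2.COLOR_RGB2HSV),lo,hi)
    cs=cv2.findContours(m,cv2.RETR_EXTERNAL,cv2.CHAIN_APPROX_NONE)[0]
    return [k for k in cs if cv2.contourArea(k)>amin]
def rectz(c,k,z):  # metric min-area rect at height z: centre, sizes, long-axis angle
    P=onz(c,k.reshape(-1,2),z)[:,:2]*1000
    r=cv2.minAreaRect(P.astype(np.float32));b=cv2.boxPoints(r)
    e=[b[1]-b[0],b[2]-b[1]];l=max(e,key=np.linalg.norm)
    return np.array(r[0]),sorted(r[1]),np.degrees(np.arctan2(l[1],l[0]))%180
SLATE=((100,40,90),(120,130,200));YEL=((24,150,150),(35,255,255));TILE=((5,120,120),(16,255,255))
E
python3 - <<'E'
from h import *;import pickle
d=pickle.load(open('c0.pkl','rb'))
for n in('top','scene'):
    c=d[n]
    print(n,c['color'][(206 if n=='top' else 325),(373 if n=='top' else 280)],cv2.cvtColor(c['color'],cv2.COLOR_RGB2HSV)[206 if n=='top' else 325,373 if n=='top' else 280])
    for nm,cl in(('slate',SLATE),('tile',TILE)):
        for k in blobs(c,*cl):
            p=k.reshape(-1,2).mean(0); r=rectz(c,k,.007)
            if .2<r[0][0]/1000<.9 and abs(r[0][1])<600 : print(nm,p.round(),[np.round(x,1) for x in r])
    for k in blobs(c,*YEL,40):
        r=cv2.minAreaRect(k);b=cv2.boxPoints(r);s=b[np.argsort(b[:,0])];e=np.array([s[:2].mean(0),s[2:].mean(0)])
        q=onz(c,np.r_[e,[e.mean(0)]],.069);print('yel',e.round(1).tolist(),(q*1000).round(1).tolist(),'len',np.linalg.norm(q[0]-q[1]))
        d[n+'e']=e
a=d['topee' if 0 else 'tope'];b=d['scenee']
print('tri',(tri(d['top'],a.mean(0),d['scene'],b.mean(0))*1000).round(1))
for i in(0,1):
  for j in (0,1): print(i,j,(tri(d['top'],a[i],d['scene'],b[j])*1000).round(1))
im=d['top']['color'][:,:,::-1]
a=cv2.resize(im[150:320,290:470],None,fx=3,fy=3,interpolation=2);b=cv2.resize(im[135:280,130:245],None,fx=3,fy=3)
b=cv2.copyMakeBorder(b[:, :260],0,a.shape[0]-b.shape[0],0,0,0)
cv2.imwrite('pics/crop0.png',np.hstack([a,b]))
E
```

```text
top [136 148 158] [104  36 158]
tile [312. 248.] [array([505.5, -95.9]), array([ 55.9, 120.1]), np.float32(164.8)]
yel [[163.89999389648438, 238.3000030517578], [219.1999969482422, 229.10000610351562]] [[515.8, 211.7, 69.0], [535.5, 99.0, 69.0], [525.6, 155.5, 69.0]] len 0.11439291001608191
scene [117 136 154] [105  61 154]
slate [167. 329.] [array([ 464.2, -379.8]), array([58.4, 77.6]), np.float32(14.2)]
slate [279. 324.] [array([ 602.3, -231.9]), array([ 57.9, 123.6]), np.float32(168.0)]
slate [394. 191.] [array([509.3, 238.8]), array([ 55.2, 138.7]), np.float32(99.9)]
slate [366. 188.] [array([453.6, 209.8]), array([ 42.6, 132.9]), np.float32(99.2)]
tile [293. 263.] [array([508.3, -98.8]), array([ 58.9, 123.9]), np.float32(164.8)]
yel [[365.29998779296875, 202.3000030517578], [390.79998779296875, 176.8000030517578]] [[535.9, 95.1, 69.0], [517.9, 208.4, 69.0], [527.2, 150.2, 69.0]] len 0.11472373154764053
tri [525.2 155.2  65.7]
0 0 [500.6 200.3   3.5]
0 1 [515.9 212.1  66.3]
1 0 [535.   98.4  67. ]
1 1 [548.7 110.2 128.3]
```

View pics/crop0.png

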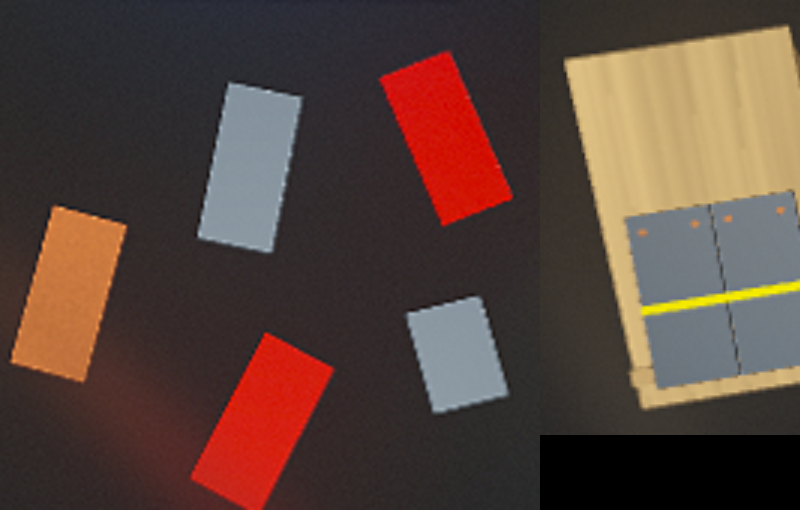

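The crop confirms it. The long blue-grey plate is at top-view pixel (373,206), the short one at (442,268) is half_c, the orange one is the tile, and the reds are decoys. The line and joint are clear on the roof. Next I'll fix the mask and compute the first move.

```bash
cat >> h.py <<'E'
SLATE=((95,22,110),(120,130,200))
def Rt(yaw,pitch=0):  # tool down, tool x along -slope direction at yaw (deg); pitch = slope tilt rad
    u=np.array([np.cos(np.radians(yaw))*np.cos(pitch),np.sin(np.radians(yaw))*np.cos(pitch),np.sin(pitch)])
    y=np.array([-np.sin(np.radians(yaw)),np.cos(np.radians(yaw)),0]);n=np.cross(u,y)
    return np.c_[-u,y,-n]
def delta(o,pos_mm,M):  # shift (mm, current tool axes) and rotvec (deg)
    T=R.from_quat(o['ee_rot']).as_matrix()
    return (T.T@(np.array(pos_mm)-o['position']*1000)).round(1),np.degrees(R.from_matrix(T.T@M).as_rotvec()).round(2)
E
python3 - <<'E'
from h import *;import pickle
from workcell import *
d=pickle.load(open('c0.pkl','rb'))
c=d['top']
for k in blobs(c,*SLATE):
    p=k.reshape(-1,2).mean(0); r=rectz(c,k,.007);print(p.round(),[np.round(x,1) for x in r])
o=get_obs()
print(delta(o,[600,-230,150],Rt(-12)))
print(delta(o,[420,300,150],Rt(-12)))
E
```

```text
[442. 268.] [array([ 462.3, -378.9]), array([56.5, 73.7]), np.float32(14.1)]
[194. 248.] [array([504.1, 161.3]), array([ 52.3, 120.7]), np.float32(99.8)]
[189. 217.] [array([570.8, 175.3]), array([ 65.5, 122.2]), np.float32(99.9)]
[373. 205.] [array([ 600.1, -230. ]), array([ 55.2, 119.7]), np.float32(168.3)]
(array([-641.1, -668.5,   92.4]), array([-0.06, -0.  , -5.06]))
(array([-313.5, -214.6,   91.9]), array([-0.06, -0.  , -5.06]))
```

>>> apply_moves:
  rows:
    - {"x": -28,"y": -20,"gripper": 0.2}
    - {"x": -28,"y": -20}
    - {"x": -28,"y": -20}
    - {"x": -28,"y": -20}
    - {"x": -28,"y": -20}

```text
invalid input at $.rows[0]: expected keys x, y, z, ax, ay, az, gripper
```

>>> apply_moves:
  rows:
    - {"x": -28,"y": -25}
    - {"x": -28,"y": -25}
    - {"x": -28,"y": -25}
    - {"x": -28,"y": -25}
    - {"x": -28,"y": -25}

```text
invalid input at $.rows[0]: expected keys x, y, z, ax, ay, az, gripper
```

>>> apply_moves:
  rows:
    - {"x": -26,"y": -28}
    - {"x": -26,"y": -28}
    - {"x": -26,"y": -28}
    - {"x": -26,"y": -28}
    - {"x": -26,"y": -28}

```text
invalid input at $.rows[0]: expected keys x, y, z, ax, ay, az, gripper
```

>>> apply_moves:
  rows:
    - {"x": -25,"y": -30}
    - {"x": -25,"y": -30}
    - {"x": -25,"y": -30}
    - {"x": -25,"y": -30}
    - {"x": -25,"y": -30}

```text
invalid input at $.rows[0]: expected keys x, y, z, ax, ay, az, gripper
```

>>> apply_moves:
  rows:
    - {"x": -20,"y": -30,"z": 15}
    - {"x": -20,"y": -30,"z": 15}
    - {"x": -20,"y": -30,"z": 15}
    - {"x": -20,"y": -30,"z": 15}
    - {"x": 0,"y": 0}

```text
invalid input at $.rows[0]: expected keys x, y, z, ax, ay, az, gripper
```

```bash
python3 - <<'E'
from h import *
from workcell import *
o=get_obs();print(o['clock'],o['position'],o['grip_width'],o['ft_force'],o['joint_pos'].round(2));print(delta(o,[600,-230,120],Rt(-11.7)))
c=camera('wrist');cv2.imwrite('pics/w1.png',c['color'][:,:,::-1])
for k in blobs(c,*SLATE,2000):
    p=k.reshape(-1,2).mean(0); r=rectz(c,k,.007);print(p.round(),[np.round(x,1) for x in r])
E
```

```text
0.15 [0.18330241 0.59724695 0.24171338] 1.000137660736406 [-1.07844227  0.24081041 -0.51744017] [-1.3   0.33 -0.06  1.46  0.02  1.35 -0.09]
(array([-641.1, -668.5,  122.4]), array([-0.06, -0.  , -5.36]))
[466. 257.] [array([286.3, 718.2]), array([ 65.6, 152.6]), np.float32(101.4)]
```

View pics/w1.png

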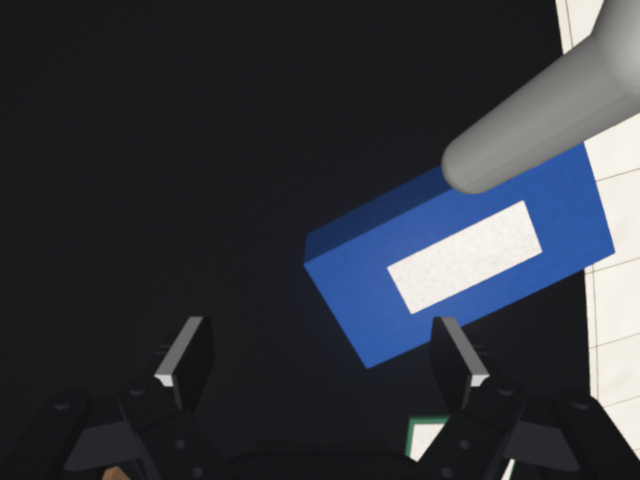

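The wrist view shows the blue box at (460,250), the lamp stalk at (540,120) and the fingers at the bottom. Nothing lies along the planned way (+x, −y). The rows need all the keys, so I'll resend.

>>> apply_moves:
  rows:
    - {"x": -28,"y": -20,"z": 0,"ax": 0,"ay": 0,"az": 0,"gripper": 0.2}
    - {"x": -28,"y": -20,"z": 0,"ax": 0,"ay": 0,"az": 0,"gripper": 0.2}
    - {"x": -28,"y": -20,"z": 0,"ax": 0,"ay": 0,"az": 0,"gripper": 0.2}
    - {"x": -28,"y": -20,"z": 0,"ax": 0,"ay": 0,"az": 0,"gripper": 0.2}
    - {"x": -28,"y": -20,"z": 0,"ax": 0,"ay": 0,"az": 0,"gripper": 0.2}

```text
clock: 0.62
position: [0.2886, 0.4593, 0.2422]
ee_rot: [0.148, 0.989, 0.0, -0.0]
ft_force: [0.7, 0.4, 0.9]
grip_width: 0.799
grasp_force: 0.0
```

>>> apply_moves:
  rows:
    - {"x": -28,"y": -26,"z": 0,"ax": 0,"ay": 0,"az": 0,"gripper": 0.2}
    - {"x": -28,"y": -26,"z": 0,"ax": 0,"ay": 0,"az": 0,"gripper": 0.2}
    - {"x": -28,"y": -26,"z": 0,"ax": 0,"ay": 0,"az": 0,"gripper": 0.2}
    - {"x": -28,"y": -26,"z": 0,"ax": 0,"ay": 0,"az": 0,"gripper": 0.2}
    - {"x": -28,"y": -26,"z": 0,"ax": 0,"ay": 0,"az": 0,"gripper": 0.2}

```text
clock: 1.03
position: [0.3841, 0.2937, 0.2423]
ee_rot: [0.148, 0.989, 0.0, -0.0]
ft_force: [0.6, 0.9, 1.0]
grip_width: 0.801
grasp_force: 0.0
```

>>> apply_moves:
  rows:
    - {"x": -26,"y": -28,"z": 0,"ax": 0,"ay": 0,"az": 0,"gripper": 0.2}
    - {"x": -26,"y": -28,"z": 0,"ax": 0,"ay": 0,"az": 0,"gripper": 0.2}
    - {"x": -26,"y": -28,"z": 0,"ax": 0,"ay": 0,"az": 0,"gripper": 0.2}
    - {"x": -26,"y": -28,"z": 0,"ax": 0,"ay": 0,"az": 0,"gripper": 0.2}
    - {"x": -26,"y": -28,"z": 0,"ax": 0,"ay": 0,"az": 0,"gripper": 0.2}

```text
clock: 1.45
position: [0.4671, 0.1216, 0.2424]
ee_rot: [0.148, 0.989, 0.0, 0.0]
ft_force: [1.1, 0.4, -0.0]
grip_width: 0.799
grasp_force: 0.0
```

>>> apply_moves:
  rows:
    - {"x": -25,"y": -30,"z": 0,"ax": 0,"ay": 0,"az": 0,"gripper": 0.2}
    - {"x": -25,"y": -30,"z": 0,"ax": 0,"ay": 0,"az": 0,"gripper": 0.2}
    - {"x": -25,"y": -30,"z": 0,"ax": 0,"ay": 0,"az": 0,"gripper": 0.2}
    - {"x": -25,"y": -30,"z": 0,"ax": 0,"ay": 0,"az": 0,"gripper": 0.2}
    - {"x": -25,"y": -30,"z": 0,"ax": 0,"ay": 0,"az": 0,"gripper": 0.2}

```text
clock: 1.87
position: [0.5426, -0.0584, 0.2424]
ee_rot: [0.148, 0.989, 0.0, 0.0]
ft_force: [1.3, 0.5, 0.0]
grip_width: 0.801
grasp_force: 0.0
```

```bash
python3 - <<'E'
from h import *
from workcell import *
o=get_obs();print(o['clock'],o['position'],o['grip_width'],o['joint_pos'].round(2));print(delta(o,[600,-230,120],Rt(-11.7)))
E
```

```text
1.8667 [ 0.54259221 -0.05840985  0.24244703] 0.8009111686393819 [-0.48  0.16  0.56  1.7  -0.09  1.31  1.38]
(array([-105.1, -147.3,  122.4]), array([ 0.02,  0.02, -5.34]))
```

>>> apply_moves:
  rows:
    - {"x": -21,"y": -28,"z": 15,"ax": 0,"ay": 0,"az": 0,"gripper": 0.2}
    - {"x": -21,"y": -28,"z": 15,"ax": 0,"ay": 0,"az": 0,"gripper": 0.2}
    - {"x": -21,"y": -28,"z": 20,"ax": 0,"ay": 0,"az": 0,"gripper": 0.2}
    - {"x": -21,"y": -28,"z": 20,"ax": 0,"ay": 0,"az": 0,"gripper": 0.2}
    - {"x": -21,"y": -28,"z": 20,"ax": 0,"ay": 0,"az": -5.3,"gripper": 0.2}

```text
clock: 2.28
position: [0.602, -0.2225, 0.1511]
ee_rot: [0.103, 0.995, 0.0, -0.0]
ft_force: [0.4, 0.5, 0.1]
grip_width: 0.804
grasp_force: 0.0
```

>>> apply_moves:
  rows:
    - {"x": 0,"y": 0,"z": 0,"ax": 0,"ay": 0,"az": 0,"gripper": 0.2}

```text
clock: 2.37
position: [0.5989, -0.2284, 0.1472]
ee_rot: [0.103, 0.995, -0.002, -0.003]
ft_force: [-1.8, -0.2, -0.6]
grip_width: 0.8
grasp_force: 0.0
```

```bash
python3 - <<'E'
from h import *
from workcell import *
o=get_obs();print(o['clock'],o['position'],o['grip_width'],o['ft_force'])
c=camera('wrist');cv2.imwrite('pics/w2.png',c['color'][:,:,::-1])
for k in blobs(c,*SLATE,2000):
    p=k.reshape(-1,2).mean(0); r=rectz(c,k,.007);print(p.round(),cv2.boundingRect(k),[np.round(x,1) for x in r])
print(delta(o,[600,-230,60],Rt(-11.7)))
E
```

```text
2.3667 [ 0.5988879  -0.22844134  0.14716322] 0.8003013262993641 [-1.75233581 -0.22220044 -0.64733842]
[322. 222.] (281, 145, 83, 158) [array([ 597.7, -230. ]), array([ 57.5, 120.8]), np.float32(168.2)]
[71. 82.] (9, 11, 124, 140) [array([ 460.4, -377.3]), array([59.2, 76.5]), np.float32(14.3)]
(array([-1.9, -0.9, 87.2]), array([-0.25, -0.36, -0.08]))
```

View pics/w2.png

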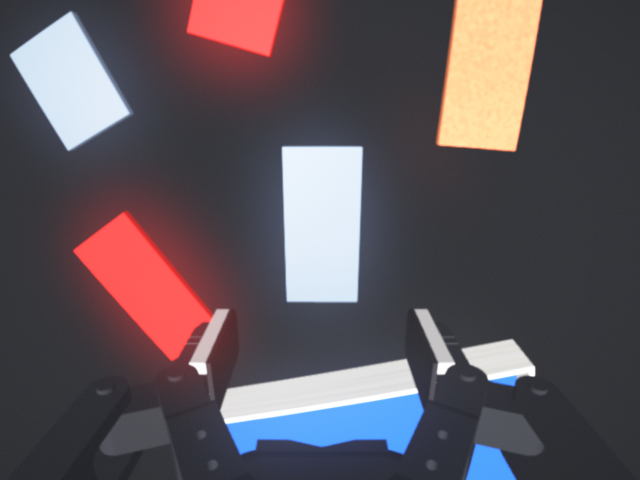

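The slate sits at (322,222) between the fingers, squared up. The wrist view agrees with the top view to 2 mm. Descending.

>>> apply_moves:
  rows:
    - {"x": 0,"y": 1,"z": 25,"ax": 0,"ay": 0,"az": 0,"gripper": 0.2}
    - {"x": 0,"y": 0,"z": 30,"ax": 0,"ay": 0,"az": 0,"gripper": 0.2}
    - {"x": 0,"y": 0,"z": 30,"ax": 0,"ay": 0,"az": 0,"gripper": 0.2}
    - {"x": 0,"y": 0,"z": 25,"ax": 0,"ay": 0,"az": 0,"gripper": 0.2}
    - {"x": 0,"y": 0,"z": 11,"ax": 0,"ay": 0,"az": 0,"gripper": 0.2}

```text
clock: 2.83
position: [0.6005, -0.2181, 0.0283]
ee_rot: [0.102, 0.995, 0.001, -0.002]
ft_force: [-1.1, 0.3, -0.7]
grip_width: 0.797
grasp_force: 0.0
```

>>> apply_moves:
  rows:
    - {"x": 0,"y": 0,"z": 4,"ax": 0,"ay": 0,"az": 0,"gripper": 0.2}
    - {"x": 0,"y": 0,"z": 2,"ax": 0,"ay": 0,"az": 0,"gripper": 0.2}
    - {"x": 0,"y": 0,"z": 0,"ax": 0,"ay": 0,"az": 0,"gripper": 0.2}
    - {"x": 0,"y": 0,"z": 0,"ax": 0,"ay": 0,"az": 0,"gripper": 0.2}

```text
clock: 3.17
position: [0.6028, -0.2204, 0.027]
ee_rot: [0.102, 0.995, -0.0, 0.001]
ft_force: [0.7, -0.3, 1.0]
grip_width: 0.797
grasp_force: 0.0
```

```bash
python3 - <<'E'
from h import *
from workcell import *
o=get_obs();print(o['clock'],o['position'],o['grip_width'],o['ft_force'])
c=camera('wrist');cv2.imwrite('pics/w3.png',c['color'][:,:,::-1])
for k in blobs(c,*SLATE,2000):
    p=k.reshape(-1,2).mean(0); r=rectz(c,k,.007);print(p.round(),cv2.boundingRect(k),[np.round(x,1) for x in r])
print(delta(o,[599,-230,14],Rt(-11.7)))
E
```

```text
3.1667 [ 0.6027829  -0.22042249  0.02699662] 0.7969697573362385 [ 0.70561788 -0.30165664  1.04965129]
[300. 284.] (227, 166, 143, 245) [array([ 597.5, -230. ]), array([ 56.6, 120.6]), np.float32(168.2)]
(array([  1.8, -10.1,  13. ]), array([ 0.01,  0.14, -0.06]))
```

View pics/w3.png

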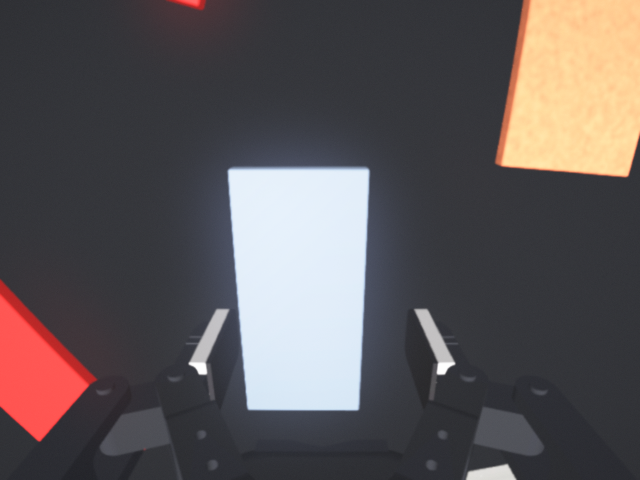

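The slate sits at (300,284), about 10 mm off towards the left finger, so the arm drifted during the descent. I'll correct that while still above the slate, then check.

>>> apply_moves:
  rows:
    - {"x": 1,"y": -5,"z": 0,"ax": 0,"ay": 0,"az": 0,"gripper": 0.2}
    - {"x": 1,"y": -5,"z": 0,"ax": 0,"ay": 0,"az": 0,"gripper": 0.2}
    - {"x": 0,"y": 0,"z": 0,"ax": 0,"ay": 0,"az": 0,"gripper": 0.2}
    - {"x": 0,"y": 0,"z": 0,"ax": 0,"ay": 0,"az": 0,"gripper": 0.2}

```text
clock: 3.55
position: [0.5975, -0.2304, 0.0255]
ee_rot: [0.103, 0.995, -0.0, 0.0]
ft_force: [0.6, -1.2, -0.8]
grip_width: 0.806
grasp_force: 0.0
```

>>> apply_moves:
  rows:
    - {"x": 0,"y": 0,"z": 0,"ax": 0,"ay": 0,"az": 0,"gripper": 0.2}

```text
clock: 3.63
position: [0.5977, -0.2297, 0.0253]
ee_rot: [0.103, 0.995, 0.0, 0.0]
ft_force: [-0.2, 0.5, 0.0]
grip_width: 0.801
grasp_force: 0.0
```

```bash
python3 - <<'E'
from h import *
from workcell import *
o=get_obs();print(o['clock'],o['position'],o['grip_width'],o['ft_force'])
print(delta(o,[599,-230,14],Rt(-11.7)))
E
```

```text
3.6333 [ 0.59774    -0.22969686  0.02534661] 0.8007693577160062 [-0.17916545  0.50200013  0.01241688]
(array([-1.3, -0. , 11.3]), array([ 0.01,  0.  , -0.08]))
```

>>> apply_moves:
  rows:
    - {"x": 0,"y": 0,"z": 4,"ax": 0,"ay": 0,"az": 0,"gripper": 0.2}
    - {"x": 0,"y": 0,"z": 4,"ax": 0,"ay": 0,"az": 0,"gripper": 0.2}
    - {"x": 0,"y": 0,"z": 2,"ax": 0,"ay": 0,"az": 0,"gripper": 0.2}
    - {"x": 0,"y": 0,"z": 0,"ax": 0,"ay": 0,"az": 0,"gripper": 0.2}

```text
clock: 3.97
position: [0.5973, -0.2293, 0.0143]
ee_rot: [0.102, 0.995, 0.0, -0.001]
ft_force: [-0.6, -0.4, 0.2]
grip_width: 0.802
grasp_force: 0.0
```

>>> apply_moves:
  rows:
    - {"x": 0,"y": 0,"z": 1,"ax": 0,"ay": 0,"az": 0,"gripper": 0.2}
    - {"x": 0,"y": 0,"z": 0,"ax": 0,"ay": 0,"az": 0,"gripper": 0.2}

```text
clock: 4.13
position: [0.5977, -0.2296, 0.0141]
ee_rot: [0.102, 0.995, 0.0, -0.0]
ft_force: [0.6, 0.2, -0.6]
grip_width: 0.801
grasp_force: 0.0
```

>>> apply_moves:
  rows:
    - {"x": 0,"y": 0,"z": 1,"ax": 0,"ay": 0,"az": 0,"gripper": 0.2}
    - {"x": 0,"y": 0,"z": 0,"ax": 0,"ay": 0,"az": 0,"gripper": 0.2}

```text
clock: 4.3
position: [0.5978, -0.2296, 0.0132]
ee_rot: [0.102, 0.995, 0.0, 0.0]
ft_force: [-0.6, -0.5, -0.0]
grip_width: 0.796
grasp_force: 0.0
```

>>> apply_moves:
  rows:
    - {"x": 0,"y": 0,"z": 1,"ax": 0,"ay": 0,"az": 0,"gripper": 0.2}
    - {"x": 0,"y": 0,"z": 0,"ax": 0,"ay": 0,"az": 0,"gripper": 0.2}

```text
clock: 4.47
position: [0.5977, -0.2295, 0.0122]
ee_rot: [0.102, 0.995, 0.0, -0.0]
ft_force: [0.0, -0.2, 0.6]
grip_width: 0.799
grasp_force: 0.0
```

>>> apply_moves:
  rows:
    - {"x": 0,"y": 0,"z": 1,"ax": 0,"ay": 0,"az": 0,"gripper": 0.2}
    - {"x": 0,"y": 0,"z": 0,"ax": 0,"ay": 0,"az": 0,"gripper": 0.2}

```text
clock: 4.63
position: [0.5977, -0.2296, 0.0111]
ee_rot: [0.102, 0.995, 0.0, -0.0]
ft_force: [0.3, -0.1, 0.4]
grip_width: 0.802
grasp_force: 0.0
```

>>> apply_moves:
  rows:
    - {"x": 0,"y": 0,"z": 1.5,"ax": 0,"ay": 0,"az": 0,"gripper": 0.2}
    - {"x": 0,"y": 0,"z": 0,"ax": 0,"ay": 0,"az": 0,"gripper": 0.2}

```text
clock: 4.8
position: [0.5976, -0.2296, 0.0095]
ee_rot: [0.102, 0.995, 0.0, -0.0]
ft_force: [0.0, 0.9, -0.5]
grip_width: 0.801
grasp_force: 0.0
```

>>> apply_moves:
  rows:
    - {"x": 0,"y": 0,"z": 1,"ax": 0,"ay": 0,"az": 0,"gripper": 0.2}
    - {"x": 0,"y": 0,"z": 0,"ax": 0,"ay": 0,"az": 0,"gripper": 0.2}

```text
clock: 4.97
position: [0.5977, -0.2296, 0.0086]
ee_rot: [0.102, 0.995, 0.0, -0.0]
ft_force: [0.2, -0.5, 0.3]
grip_width: 0.794
grasp_force: 0.0
```

>>> apply_moves:
  rows:
    - {"x": 0,"y": 0,"z": 1,"ax": 0,"ay": 0,"az": 0,"gripper": 0.2}
    - {"x": 0,"y": 0,"z": 0,"ax": 0,"ay": 0,"az": 0,"gripper": 0.2}

```text
clock: 5.13
position: [0.5977, -0.2295, 0.0076]
ee_rot: [0.102, 0.995, 0.0, -0.0]
ft_force: [0.1, -0.9, -0.7]
grip_width: 0.802
grasp_force: 0.0
```

>>> apply_moves:
  newtons: 40
  rows:
    - {"x": -0.5,"y": 0,"z": 1,"ax": 0,"ay": 0,"az": 0,"gripper": 0.28}
    - {"x": 0,"y": 0,"z": 0,"ax": 0,"ay": 0,"az": 0,"gripper": 0.45}
    - {"x": 0,"y": 0,"z": 0,"ax": 0,"ay": 0,"az": 0,"gripper": 0.45}
    - {"x": 0,"y": 0,"z": 0,"ax": 0,"ay": 0,"az": 0,"gripper": 0.45}

```text
clock: 5.47
position: [0.5989, -0.2298, 0.0074]
ee_rot: [0.102, 0.995, -0.0, 0.001]
ft_force: [0.9, 0.1, 4.8]
grip_width: 0.64
grasp_force: 46.1
```

```bash
python3 - <<'E'
from h import *
from workcell import *
o=get_obs();print(o['clock'],o['position'],o['grip_width'],o['grasp_force'],o['ft_force'])
E
```

```text
5.4667 [ 0.59887208 -0.22984856  0.00741314] 0.6396989601401449 46.08239449953544 [0.86908362 0.07249501 4.80782019]
```

The tips touch the bench lightly, so I'll re-grip 2–3 mm higher to leave clearance over the roof.

>>> apply_moves:
  newtons: 40
  rows:
    - {"x": 0,"y": 0,"z": 0,"ax": 0,"ay": 0,"az": 0,"gripper": 0.26}
    - {"x": 0,"y": 0,"z": -3,"ax": 0,"ay": 0,"az": 0,"gripper": 0.26}
    - {"x": 0,"y": 0,"z": 0,"ax": 0,"ay": 0,"az": 0,"gripper": 0.26}
    - {"x": 0,"y": 0,"z": 0,"ax": 0,"ay": 0,"az": 0,"gripper": 0.45}
    - {"x": 0,"y": 0,"z": 0,"ax": 0,"ay": 0,"az": 0,"gripper": 0.45}

```text
clock: 5.88
position: [0.5983, -0.2298, 0.0103]
ee_rot: [0.103, 0.995, 0.0, 0.0]
ft_force: [-2.3, 1.5, 6.7]
grip_width: 0.638
grasp_force: 41.5
```

>>> apply_moves:
  newtons: 50
  rows:
    - {"x": 0,"y": 0,"z": 0,"ax": 0,"ay": 0,"az": 0,"gripper": 0.45}
    - {"x": 0,"y": 0,"z": 0,"ax": 0,"ay": 0,"az": 0,"gripper": 0.45}

```text
clock: 6.05
position: [0.5984, -0.2298, 0.0104]
ee_rot: [0.103, 0.995, 0.0, 0.0]
ft_force: [-1.6, 1.3, 6.7]
grip_width: 0.635
grasp_force: 51.1
```

>>> apply_moves:
  rows:
    - {"x": 0,"y": 0,"z": -15,"ax": 0,"ay": 0,"az": 0,"gripper": 0.45}
    - {"x": 0,"y": 0,"z": -30,"ax": 0,"ay": 0,"az": 0,"gripper": 0.45}
    - {"x": 0,"y": 0,"z": -35,"ax": 0,"ay": 0,"az": 0,"gripper": 0.45}
    - {"x": 0,"y": 0,"z": -35,"ax": 0,"ay": 0,"az": 0,"gripper": 0.45}
    - {"x": 0,"y": 0,"z": -35,"ax": 0,"ay": 0,"az": 0,"gripper": 0.45}

```text
clock: 6.47
position: [0.5977, -0.2298, 0.162]
ee_rot: [0.103, 0.995, -0.0, -0.0]
ft_force: [1.9, -0.8, -1.9]
grip_width: 0.624
grasp_force: 53.3
```

```bash
python3 - <<'E'
from h import *
from workcell import *
o=get_obs();print(o['clock'],o['position'],o['grip_width'],o['grasp_force'],o['ft_force'])
c=camera('wrist');cv2.imwrite('pics/w4.png',c['color'][:,:,::-1])
T=R.from_quat(o['ee_rot']).as_matrix()
o2,dd=rays(c,[[320,240]]);print('cam in tool',(T.T@(o2-o['position'])*1000).round(1))
for k in blobs(c,*SLATE,4000):
    r=rectz(c,k,o['position'][2]-.0095+.007);print(cv2.boundingRect(k),[np.round(x,1) for x in r], 'tool', (T.T@(np.r_[r[0],0]-o['position']*1000)).round(1))
# target: yaw 9.5, above
u=np.array([np.cos(np.radians(9.6)),np.sin(np.radians(9.6)),0])
tgt=np.array([525.4,155.3,69])+58*u+[0,0,17]
print(tgt,delta(o,tgt+[0,0,90],Rt(9.6,-0*.222)),delta(o,tgt+[0,0,90],Rt(9.6,.222)))
E
```

```text
6.4667 [ 0.59768094 -0.2298375   0.16204575] 0.6241535747077734 53.2690304517746 [ 1.85848133 -0.75498651 -1.89172309]
cam in tool [  85.6   -1.  -131.2]
(22, 15, 120, 135) [array([ 488.7, -290.5]), array([28. , 36.1]), np.float32(14.2)] tool [ 94.3 -81.7 162.1]
[582.58777015 164.97258731  86.        ] (array([ 95.5, 383.4, -14. ]), array([-0.000e+00, -2.000e-02, -2.139e+01])) (array([ 95.5, 383.4, -14. ]), array([ -2.38, -12.59, -21.3 ]))
```

View pics/w4.png

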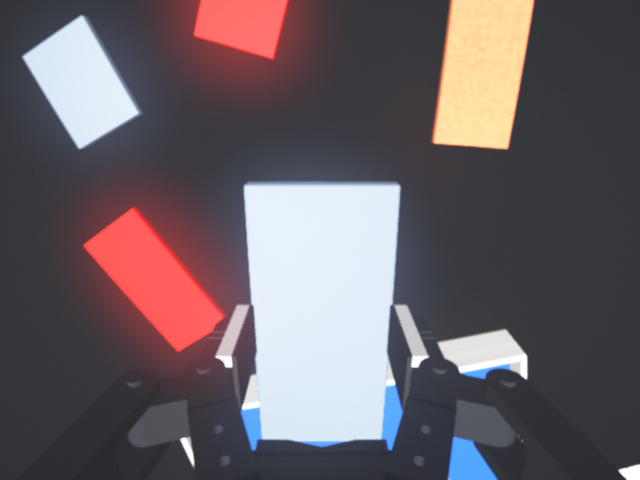

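The slate is held square, with its near (tail) edge at row ~183 and columns 245–400. The neighbours haven't moved. Carrying it to above the roof.

>>> apply_moves:
  rows:
    - {"x": 6,"y": 25,"z": -5,"ax": 0,"ay": 0,"az": 0,"gripper": 0.45}
    - {"x": 8,"y": 33,"z": -5,"ax": 0,"ay": 0,"az": 0,"gripper": 0.45}
    - {"x": 8,"y": 33,"z": -5,"ax": 0,"ay": 0,"az": 0,"gripper": 0.45}
    - {"x": 8,"y": 33,"z": -5,"ax": 0,"ay": 0,"az": 0,"gripper": 0.45}
    - {"x": 8,"y": 33,"z": 0,"ax": 0,"ay": 0,"az": 0,"gripper": 0.45}

```text
clock: 6.93
position: [0.5931, -0.067, 0.1814]
ee_rot: [0.103, 0.995, 0.0, 0.001]
ft_force: [-0.2, 0.5, -1.0]
grip_width: 0.633
grasp_force: 53.3
```

>>> apply_moves:
  rows:
    - {"x": 8,"y": 33,"z": 0,"ax": 0,"ay": 0,"az": 0,"gripper": 0.45}
    - {"x": 8,"y": 33,"z": 0,"ax": 0,"ay": 0,"az": 0,"gripper": 0.45}
    - {"x": 8,"y": 33,"z": 0,"ax": 0,"ay": 0,"az": 0,"gripper": 0.45}
    - {"x": 8,"y": 33,"z": 0,"ax": 0,"ay": 0,"az": 0,"gripper": 0.45}
    - {"x": 8,"y": 33,"z": 0,"ax": 0,"ay": 0,"az": 0,"gripper": 0.45}

```text
clock: 7.35
position: [0.5871, 0.1028, 0.1804]
ee_rot: [0.103, 0.995, 0.0, 0.0]
ft_force: [0.5, -0.7, -0.6]
grip_width: 0.629
grasp_force: 53.3
```

>>> apply_moves:
  rows:
    - {"x": 8,"y": 32,"z": 0,"ax": 0,"ay": 0,"az": 0,"gripper": 0.45}
    - {"x": 8,"y": 25,"z": 0,"ax": 0,"ay": 0,"az": 0,"gripper": 0.45}
    - {"x": 0,"y": 0,"z": 0,"ax": -0.6,"ay": -3.1,"az": -5.3,"gripper": 0.45}
    - {"x": 0,"y": 0,"z": 0,"ax": -0.6,"ay": -3.1,"az": -5.3,"gripper": 0.45}
    - {"x": 0,"y": 0,"z": 0,"ax": -0.6,"ay": -3.1,"az": -5.3,"gripper": 0.45}

```text
clock: 7.77
position: [0.5834, 0.1612, 0.1801]
ee_rot: [-0.039, 0.996, 0.007, 0.083]
ft_force: [-0.3, -1.4, -1.7]
grip_width: 0.629
grasp_force: 53.3
```

>>> apply_moves:
  rows:
    - {"x": 0,"y": 0,"z": 0,"ax": -0.6,"ay": -3.1,"az": -5.3,"gripper": 0.45}
    - {"x": 0,"y": 0,"z": 0,"ax": 0,"ay": 0,"az": 0,"gripper": 0.45}
    - {"x": 0,"y": 0,"z": 0,"ax": 0,"ay": 0,"az": 0,"gripper": 0.45}

```text
clock: 8.02
position: [0.5829, 0.1602, 0.1803]
ee_rot: [-0.081, 0.991, 0.01, 0.108]
ft_force: [0.9, 0.4, -1.6]
grip_width: 0.631
grasp_force: 53.3
```

```bash
python3 - <<'E'
from h import *
from workcell import *
import pickle
o=get_obs();print(o['clock'],o['position'],o['grip_width'],o['grasp_force'],o['ft_force'])
d={n:camera(n) for n in('wrist','top')};d['o']=o;pickle.dump(d,open('c5.pkl','wb'))
cv2.imwrite('pics/w5.png',d['wrist']['color'][:,:,::-1])
for c in(d['wrist'],):
    for k in blobs(c,*YEL,200):
        P=onz(c,k.reshape(-1,2),.069)*1000;r=cv2.minAreaRect(P[:,:2].astype(np.float32));print('yel',cv2.boundingRect(k),r)
T=R.from_quat(o['ee_rot']).as_matrix()
u=np.array([np.cos(np.radians(9.6)),np.sin(np.radians(9.6)),0]);M=Rt(9.6,.222)
tgt=np.array([525.4,155.3,69])+58*u+[0,0,17]-M[:,2]*6.9
print(tgt,delta(o,tgt+[0,0,50],M))
E
```

```text
8.0167 [0.58291552 0.16018657 0.18033743] 0.6314058596870353 53.289965987205505 [ 0.87641878  0.38879759 -1.58688528]
[581.08979689 164.7192241   92.73066737] (array([ 9.2,  4.7, 36.5]), array([ 0.08, -0.22, -0.25]))
```

View pics/w5.png

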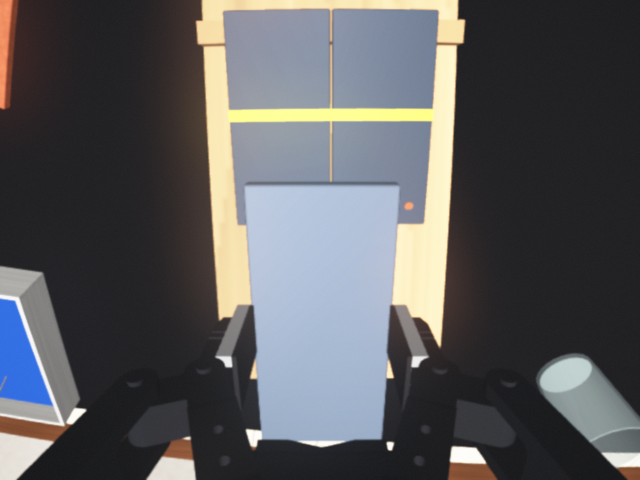

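The wrist view shows the yellow line at row 115 (cols 228–434), the joint at col 331 and the slate's tail edge at row 183 (cols 245–400). It is parallel to the line and about 9 columns left of the joint. I'll go closer and measure.

>>> apply_moves:
  rows:
    - {"x": 3,"y": 2,"z": 12,"ax": 0,"ay": 0,"az": 0,"gripper": 0.45}
    - {"x": 3,"y": 2,"z": 12,"ax": 0,"ay": 0,"az": 0,"gripper": 0.45}
    - {"x": 3,"y": 1,"z": 12,"ax": 0,"ay": -0.2,"az": -0.2,"gripper": 0.45}
    - {"x": 0,"y": 0,"z": 0,"ax": 0,"ay": 0,"az": 0,"gripper": 0.45}
    - {"x": 0,"y": 0,"z": 0,"ax": 0,"ay": 0,"az": 0,"gripper": 0.45}

```text
clock: 8.53
position: [0.5817, 0.1651, 0.1423]
ee_rot: [-0.084, 0.99, 0.009, 0.11]
ft_force: [0.5, -0.6, -1.0]
grip_width: 0.626
grasp_force: 53.3
```

```bash
cat > m.py <<'E'
from h import *
from workcell import *
import pickle,sys
o=get_obs();print(o['clock'],o['position'],o['grip_width'],o['grasp_force'],o['ft_force'])
c=camera('wrist');pickle.dump((o,c),open('c6.pkl','wb'))
T=R.from_quat(o['ee_rot']).as_matrix();p=o['position']*1000
hsv=cv2.cvtColor(c['color'],cv2.COLOR_RGB2HSV)
tool=lambda P:(P-p)@T
# yellow line: fit centre per column
m=cv2.inRange(hsv,(24,90,180),(35,255,255));n,lab,st,_=cv2.connectedComponentsWithStats(m);i=1+np.argmax(st[1:,4]);m=lab==i
print('yel box',st[i])
ys,xs=np.nonzero(m);x0,x1=xs.min(),xs.max();cols=np.arange(x0+8,x1-7);rc=np.array([np.nonzero(m[:,k])[0].mean() for k in cols])
f=np.polyfit(cols,rc,1);L=onz(c,[[x0,np.polyval(f,x0)],[x1,np.polyval(f,x1)],[(x0+x1)/2,np.polyval(f,(x0+x1)/2)]],.069)*1000
print('line world',L.round(1).tolist(),'len',np.linalg.norm(L[1]-L[0]).round(1));tl=tool(L);print('line tool',tl.round(1).tolist())
g=cv2.cvtColor(c['color'],cv2.COLOR_RGB2GRAY).astype(float)
# joint column just below line, darkest/odd column
row=int(np.polyval(f,(x0+x1)/2)); mid=(x0+x1)//2
for r0 in(row-20,row+22):
    s=g[r0-4:r0+5,mid-15:mid+16].mean(0);s=abs(s-np.median(s));print('joint col',mid-15+np.average(np.arange(31),weights=s**2).round(1),'row',r0)
# slate tail edge: strongest gradient rows below the line
E
cat >> m.py <<'E'
lo=row+12
ed=[]
for k in range(262,385,4):
    s=np.gradient(g[lo:240,k-1:k+2].mean(1));ed.append((k,lo+np.argmax(s)))
ed=np.array(ed);q=np.polyfit(ed[:,0],ed[:,1],1);r=np.polyval(q,320);print('tail row',r.round(1),'slope',q[0].round(4))
rr=int(r)+8;s=np.gradient(g[rr-1:rr+2].mean(0));a=200+np.argmax(abs(s[200:300]));b=350+np.argmax(abs(s[350:450]));print('sides',a,b,'at row',rr)
# intersect with slate top plane at tool z=+3.4
oo,d=rays(c,[[a,np.polyval(q,a)],[b,np.polyval(q,b)]]);oo=(oo*1000-p)@T;d=d@T
S=oo+d*((3.4-oo[2])/d[:,2])[:,None];print('tail corners tool',S.round(1).tolist(),'width',np.linalg.norm(S[1]-S[0]).round(1))
print('need (tool mm): line mid - tail mid',(tl[2]-(S.mean(0)+[0,0,7])).round(1))
an=lambda v:np.degrees(np.arctan2(v[0],v[1]));print('angles',an(tl[1]-tl[0]),an(S[1]-S[0]),'pitch deg',np.degrees(np.arcsin(-T[2,0])))
im=c['color'][:,:,::-1].copy();cv2.imwrite(sys.argv[1],im)
E
python3 m.py pics/w6.png
```

```text
8.5333 [0.5817311  0.16512929 0.14232231] 0.6259298670306436 53.27040374279022 [ 0.46530917 -0.60219111 -1.04144407]
yel box [ 203  127  241   16 3325]
line world [[533.2, 98.2, 69.0], [513.8, 212.0, 69.0], [523.9, 155.2, 69.0]] len 115.4
line tool [[73.6, -57.8, 58.6], [73.8, 57.6, 58.6], [73.3, -0.1, 58.7]]
joint col 322.9 row 114
joint col 323.0 row 156
tail row 185.0 slope -0.0
sides 209 437 at row 192
tail corners tool [[59.8, -40.7, 3.4], [59.8, 40.1, 3.4]] width 80.8
need (tool mm): line mid - tail mid [13.5  0.2 48.3]
angles 0.06928686099172213 0.021421540177464043 pitch deg 12.647930066841989
```

View pics/w6.png

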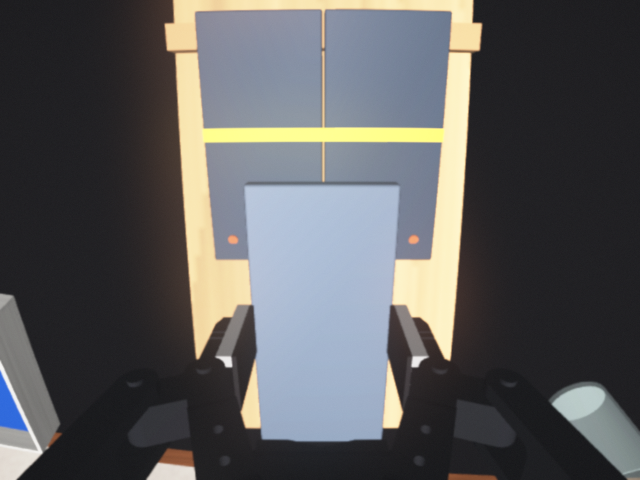

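The sides were misdetected at 209/437, which are the nailed slates' edges. By eye the slate spans cols 245.5–399.5, centre 322.5, and the joint is at col 323, so it is centred and parallel. I'll move closer, holding the tail just uphill of the line so I can still see it.

>>> apply_moves:
  rows:
    - {"x": 3,"y": 0,"z": 10,"ax": 0,"ay": 0,"az": 0,"gripper": 0.45}
    - {"x": 3,"y": 0.3,"z": 12,"ax": 0,"ay": 0,"az": 0,"gripper": 0.45}
    - {"x": 3,"y": 0,"z": 12,"ax": 0,"ay": 0,"az": 0,"gripper": 0.45}
    - {"x": 0,"y": 0,"z": 6,"ax": 0,"ay": 0,"az": 0,"gripper": 0.45}
    - {"x": 0,"y": 0,"z": 0,"ax": 0,"ay": 0,"az": 0,"gripper": 0.45}

```text
clock: 9.0
position: [0.5812, 0.1653, 0.1004]
ee_rot: [-0.084, 0.99, 0.009, 0.11]
ft_force: [-0.4, 0.1, -0.9]
grip_width: 0.631
grasp_force: 53.3
```

>>> apply_moves:
  rows:
    - {"x": 0,"y": 0,"z": 0,"ax": 0,"ay": 0,"az": 0,"gripper": 0.45}

```text
clock: 9.08
position: [0.582, 0.1655, 0.1019]
ee_rot: [-0.084, 0.99, 0.01, 0.111]
ft_force: [0.1, -0.2, -0.8]
grip_width: 0.629
grasp_force: 53.3
```

```bash
sed -i 's/s\[200:300\]/s[235:256]/;s/200+np/235+np/;s/s\[350:450\]/s[390:411]/;s/350+np/390+np/;s/lo=row+12/lo=max(row+8,172)/' m.py; python3 m.py pics/w7.png
```

```text
9.0833 [0.58196198 0.16554942 0.1018778 ] 0.6291047367455608 53.270246386528015 [ 0.11298849 -0.22329951 -0.76712611]
yel box [ 174  155  298   19 5021]
line world [[533.3, 98.0, 69.0], [513.7, 212.3, 69.0], [523.9, 155.2, 69.0]] len 116.0
line tool [[65.2, -58.4, 18.9], [65.2, 57.6, 19.0], [64.8, -0.4, 19.0]]
joint col 322.4 row 144
joint col 325.9 row 186
tail row 185.0 slope -0.0
sides 244 399 at row 192
tail corners tool [[59.7, -28.2, 3.4], [59.7, 26.6, 3.4]] width 54.8
need (tool mm): line mid - tail mid [5.1 0.4 8.6]
angles 0.020654425787477063 0.01676072093032353 pitch deg 12.759154561005134
```

View pics/w7.png

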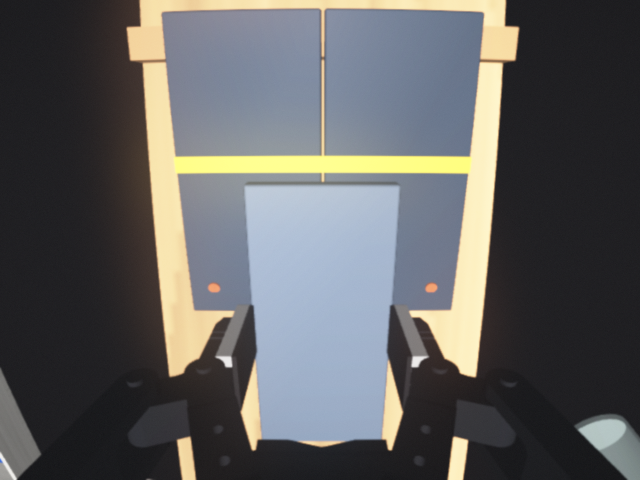

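At the last look the line was at row 164 (cols 174–471), the joint at col 322.4 and the tail edge at row 185 (cols 245–399). It is centred, needs 5.4 mm downslope and has about 6–9 mm left to descend. I'll shift it and then lower with force checks.

>>> apply_moves:
  rows:
    - {"x": 2.7,"y": 0.2,"z": 2,"ax": 0,"ay": 0,"az": 0,"gripper": 0.45}
    - {"x": 2.7,"y": 0.2,"z": 2,"ax": 0,"ay": 0,"az": 0,"gripper": 0.45}
    - {"x": 0,"y": 0,"z": 0,"ax": 0,"ay": 0,"az": 0,"gripper": 0.45}
    - {"x": 0,"y": 0,"z": 0,"ax": 0,"ay": 0,"az": 0,"gripper": 0.45}

```text
clock: 9.47
position: [0.5771, 0.1653, 0.0967]
ee_rot: [-0.084, 0.99, 0.01, 0.111]
ft_force: [-1.2, -0.4, -1.1]
grip_width: 0.628
grasp_force: 53.3
```

>>> apply_moves:
  rows:
    - {"x": 0,"y": 0,"z": 1,"ax": 0,"ay": 0,"az": 0,"gripper": 0.45}
    - {"x": 0,"y": 0,"z": 0,"ax": 0,"ay": 0,"az": 0,"gripper": 0.45}

```text
clock: 9.63
position: [0.5776, 0.1654, 0.0957]
ee_rot: [-0.084, 0.99, 0.01, 0.111]
ft_force: [0.1, 0.2, -0.5]
grip_width: 0.627
grasp_force: 53.3
```

>>> apply_moves:
  rows:
    - {"x": 0,"y": 0,"z": 1,"ax": 0,"ay": 0,"az": 0,"gripper": 0.45}
    - {"x": 0,"y": 0,"z": 0,"ax": 0,"ay": 0,"az": 0,"gripper": 0.45}

```text
clock: 9.8
position: [0.5778, 0.1653, 0.0945]
ee_rot: [-0.084, 0.99, 0.01, 0.111]
ft_force: [-0.9, 0.4, -1.1]
grip_width: 0.631
grasp_force: 53.3
```

```bash
python3 m.py pics/w8.png
```

```text
9.8 [0.57776879 0.1653414  0.09454912] 0.6309140776432827 53.27677845954895 [-0.86326966  0.36127678 -1.07399474]
yel box [ 168  173  307   18 3906]
line world [[532.6, 97.8, 69.0], [512.9, 212.0, 69.0], [523.0, 155.0, 69.0]] len 115.9
line tool [[60.2, -59.0, 12.5], [60.3, 57.0, 12.6], [60.0, -1.0, 12.6]]
joint col 321.2 row 159
joint col 319.3 row 201
tail row 187.0 slope 0.0
sides 244 399 at row 194
tail corners tool [[59.0, -28.2, 3.4], [59.0, 26.6, 3.4]] width 54.8
need (tool mm): line mid - tail mid [ 0.9 -0.2  2.2]
angles 0.0515492662170879 0.01626681257526452 pitch deg 12.754133955522983
```

>>> apply_moves:
  rows:
    - {"x": 0.4,"y": 0,"z": 1,"ax": 0,"ay": 0,"az": 0,"gripper": 0.45}
    - {"x": 0,"y": 0,"z": 0,"ax": 0,"ay": 0,"az": 0,"gripper": 0.45}

```text
clock: 10.02
position: [0.5775, 0.1653, 0.0934]
ee_rot: [-0.084, 0.99, 0.01, 0.111]
ft_force: [-0.1, -0.3, -1.9]
grip_width: 0.629
grasp_force: 53.3
```

>>> apply_moves:
  rows:
    - {"x": 0,"y": 0,"z": 0.7,"ax": 0,"ay": 0,"az": 0,"gripper": 0.45}
    - {"x": 0,"y": 0,"z": 0,"ax": 0,"ay": 0,"az": 0,"gripper": 0.45}

```text
clock: 10.18
position: [0.5777, 0.1654, 0.0928]
ee_rot: [-0.084, 0.99, 0.01, 0.111]
ft_force: [-0.1, -0.1, -1.1]
grip_width: 0.628
grasp_force: 53.3
```

>>> apply_moves:
  rows:
    - {"x": 0,"y": 0,"z": 0.7,"ax": 0,"ay": 0,"az": 0,"gripper": 0.45}
    - {"x": 0,"y": 0,"z": 0,"ax": 0,"ay": 0,"az": 0,"gripper": 0.45}

```text
clock: 10.35
position: [0.5779, 0.1654, 0.0921]
ee_rot: [-0.084, 0.99, 0.01, 0.111]
ft_force: [-0.2, 0.2, -1.0]
grip_width: 0.624
grasp_force: 53.3
```

>>> apply_moves:
  rows:
    - {"x": 0,"y": 0,"z": 0.7,"ax": 0,"ay": 0,"az": 0,"gripper": 0.45}
    - {"x": 0,"y": 0,"z": 0,"ax": 0,"ay": 0,"az": 0,"gripper": 0.45}

```text
clock: 10.52
position: [0.5781, 0.1654, 0.0917]
ee_rot: [-0.084, 0.99, 0.01, 0.111]
ft_force: [-1.1, -0.6, 0.4]
grip_width: 0.627
grasp_force: 53.5
```

>>> apply_moves:
  rows:
    - {"x": 0,"y": 0,"z": 0.7,"ax": 0,"ay": 0,"az": 0,"gripper": 0.45}
    - {"x": 0,"y": 0,"z": 0,"ax": 0,"ay": 0,"az": 0,"gripper": 0.45}

```text
clock: 10.68
position: [0.5781, 0.1655, 0.0916]
ee_rot: [-0.084, 0.99, 0.01, 0.111]
ft_force: [-6.8, -1.4, 8.8]
grip_width: 0.625
grasp_force: 54.7
```

```bash
python3 m.py pics/w9.png; python3 - <<'E'
import cv2
i=cv2.imread('pics/w9.png')[120:260,140:500];cv2.imwrite('pics/w9c.png',cv2.resize(i,None,fx=2.2,fy=2.2))
E
```

```text
10.6833 [0.57814847 0.16546095 0.09157334] 0.6249735697991224 54.66219484806061 [-6.80953269 -1.39994915  8.83137748]
yel box [ 165  175  312   18 3620]
line world [[532.3, 97.8, 69.0], [512.8, 211.7, 69.0], [522.8, 154.8, 69.0]] len 115.5
line tool [[60.2, -59.0, 9.5], [60.2, 56.5, 9.6], [59.9, -1.2, 9.6]]
joint col 320.9 row 161
joint col 317.6 row 203
tail row 209.2 slope -0.0329
sides 246 397 at row 217
tail corners tool [[50.0, -28.1, 3.4], [51.9, 26.3, 3.4]] width 54.4
need (tool mm): line mid - tail mid [ 8.9 -0.3 -0.8]
angles 0.03194794065404845 1.9615191106424958 pitch deg 12.750401085754953
```

View pics/w9c.png

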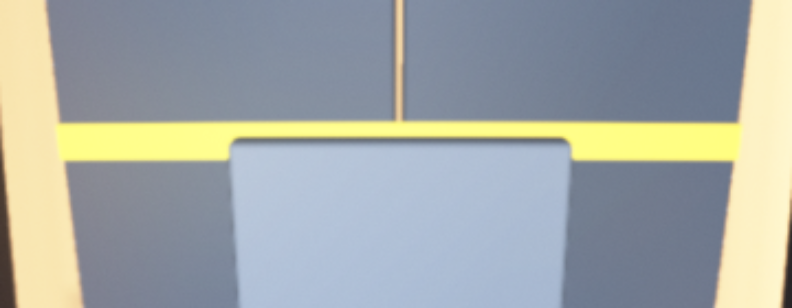

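The slate is touching. Its tail edge sits mid-line (crop row 138, line rows 122–160) and its centre col 400 is against the joint at col 399. Releasing gently.

>>> apply_moves:
  newtons: 20
  rows:
    - {"x": 0,"y": 0,"z": -0.3,"ax": 0,"ay": 0,"az": 0,"gripper": 0.36}
    - {"x": 0,"y": 0,"z": 0,"ax": 0,"ay": 0,"az": 0,"gripper": 0.3}
    - {"x": 0,"y": 0,"z": 0,"ax": 0,"ay": 0,"az": 0,"gripper": 0.2}
    - {"x": 0,"y": 0,"z": 0,"ax": 0,"ay": 0,"az": 0,"gripper": 0.1}
    - {"x": 0,"y": 0,"z": 0,"ax": 0,"ay": 0,"az": 0,"gripper": 0.1}

```text
clock: 11.15
position: [0.5782, 0.1655, 0.0912]
ee_rot: [-0.084, 0.99, 0.01, 0.111]
ft_force: [0.3, -0.4, -0.4]
grip_width: 0.898
grasp_force: 0.0
```

>>> apply_moves:
  rows:
    - {"x": 0,"y": 0,"z": -3,"ax": 0,"ay": 0,"az": 0,"gripper": 0.1}
    - {"x": 0,"y": 0,"z": -8,"ax": 0,"ay": 0,"az": 0,"gripper": 0.1}
    - {"x": 0,"y": 0,"z": -20,"ax": 0,"ay": 0,"az": 0,"gripper": 0.1}
    - {"x": 0,"y": 0,"z": -30,"ax": 0,"ay": 0,"az": 0,"gripper": 0.1}
    - {"x": 0,"y": 0,"z": -30,"ax": 0,"ay": 0,"az": 0,"gripper": 0.1}

```text
clock: 11.57
position: [0.5576, 0.1615, 0.181]
ee_rot: [-0.084, 0.99, 0.009, 0.11]
ft_force: [0.5, 0.8, 0.6]
grip_width: 0.903
grasp_force: 0.0
```

>>> apply_moves:
  rows:
    - {"x": 0,"y": 0,"z": -20,"ax": 0,"ay": 0,"az": 0,"gripper": 0.1}
    - {"x": 0,"y": 0,"z": 0,"ax": 0,"ay": 0,"az": 0,"gripper": 0.1}
    - {"x": 0,"y": 0,"z": 0,"ax": 0,"ay": 0,"az": 0,"gripper": 0.1}

```text
clock: 11.82
position: [0.5545, 0.1615, 0.2013]
ee_rot: [-0.084, 0.99, 0.011, 0.112]
ft_force: [-0.0, -0.4, -0.5]
grip_width: 0.901
grasp_force: 0.0
```

```bash
python3 - <<'E'
from h import *
from workcell import *
o=get_obs();print(o['clock'],o['position'],o['ft_force'])
c=camera('wrist');s=camera('scene')
a=cv2.resize(c['color'][:,100:540],(440,480));b=cv2.resize(s['color'][150:270,320:480],None,fx=2.25,fy=2.25,interpolation=2)
b=cv2.copyMakeBorder(b,0,480-b.shape[0],0,0,0)
cv2.imwrite('pics/end.png',np.hstack([a,b])[:,:,::-1])
E
```

```text
11.8167 [0.55445412 0.16151232 0.20128904] [-0.04460164 -0.36329157 -0.52541409]
```

View pics/end.png

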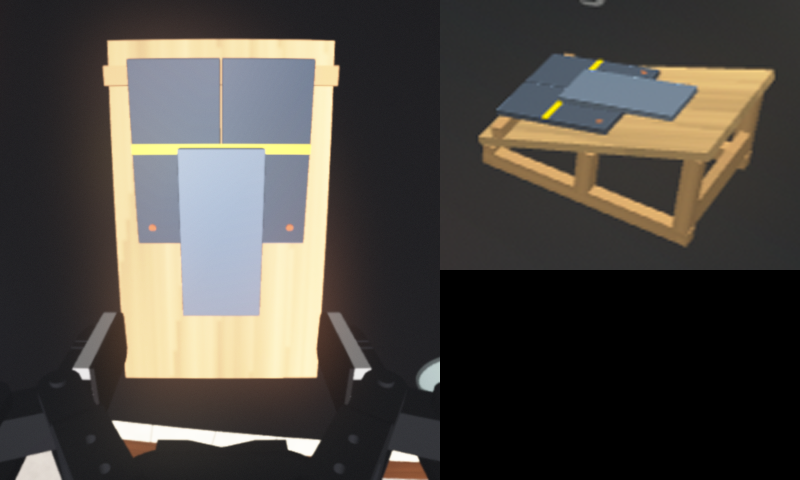

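The slate lies flat with its tail along the yellow line (row ~149). Its edges at cols 178–265 put the centre at 221.5, and the joint is at col 221. The gripper is clear, so I'm handing in.

```bash
python3 -c "
from workcell import *
print(hand_in())"
```

```text
the job is handed in; nothing more can be done
None
```

The full-length slate lies flat on the roof, with its lower edge on the yellow line and centred over the joint to within about 1 mm by camera; it was let go, and the job was handed in at about 12 s with the short slate and tile never touched.

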